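# Unlatch the bay that holds the lemon

### The arm

A 6-joint arm with a two-finger parallel gripper is mounted at the origin on a cart in front of the work surface, level with it; the furniture and walls round the work are solid. World frame = base frame: x ahead of the robot, y to its left, z up, the work surface at z = 0. Lengths are in m, angles in rad, forces in N, time in s.
With the tool pointing down it reaches from about 0.35 to 0.85 m from the base axis. Payload 8.1 kg.
Tool frame: the origin (TCP) lies at the very end of the fingers, on their centre line; the grasp point (between the pads) lies 19 mm behind it; z points along the fingers, y is the line along which they close (so a half turn about z gives the same grasp; the last joint's range is limited). The gripper opens to 93 mm and grips with 3 to 60 N. Pads are 15 mm wide; open, the fingers measure 128 mm over their backs; the gripper's body (75 mm by 188 mm) begins 65 mm behind the grasp point.
Start: joints at [-1.374, 0.13, 1.488, -0, 1.523, -0.085], TCP at [0.167, -0.576, 0.219] pointing down, gripper open.
Joint ranges: [-2.96, 2.96], [-0.89, 2.26], [0.02, 2.5], [-1.34, 4.48], [0, 2.73], [-2.66, 2.66]. Speed limits (rad/s): [2.39, 2.39, 2.79, 3.14, 3.14, 3.14].

### API

Orientations are given as a rotation vector (axis times angle).
In Python, from bench import * gives the robot as it stands.
- The arm moves only by the tool carry_out, never from a script. Its argument "moves" is a list of rows, each a list of 7 numbers: the closure in counts, from 0 (fully open) to 255 (shut), then the shift along the tool's x, y, z in units of 60 mm (1.0 is 60 mm), then the turn, a rotation vector about the tool's x, y, z in units of 5 degrees (1.0 is 5 degrees). A call has exactly 10 rows; each row shifts and turns the commanded pose from where the row before left it, along the tool's axes as they then stand; what a row does not reach is not made up. A row lasts 1/8 s, in which the tool goes at most 62.5 mm and 10.7 degrees, less where a joint would pass 70% of its speed; a pose out of reach is approached as far as the arm can. A call is refused whole if a number of a shift passes 1 or a number of a turn 1, either way. A call with a gripper value outside its range is refused whole. The fingers move at their own pace and stop on an object; "grip_force" is the grip in N (left out, the last holds). Time passes only in rows, so rows that do not move let the fingers close, or fill a call up. It gives the time, the measured TCP pose, the force, the opening and the grip force at its end, in the units of the state.
- sense(): the state, without advancing time (a new reading comes with each control period).
- get_image(name): name is "scene" or "side" or "wrist"; returns a dict with "image" (400x640x3 uint8, red, green, blue), "fx", "fy", "cx", "cy" (pixels), "pose" (4x4, takes a point from camera to world coordinates); the wrist camera has in their place "mount" (4x4, takes a point from camera to tool coordinates, whose origin is the TCP and whose axes are the flange's). Camera axes: x right, y down, z forward; pixel columns grow to the right and rows downward; lengths in m; the calibration is good to about 2 mm. The wrist camera is an equidistant fisheye: a pixel r from the principal point sees the ray r / f radians off the axis. A picture is of the moment at which its call begins: read the wrist's pose just before it. There is no depth.
- sign_off(): hands the job in; it is judged then, once.
The state is a dict: "time_s": time; "joints": joint angles; "dq": joint speeds; "tau": joint torques, N m; "tcp_pos": TCP position; "eef_rot": TCP orientation; "ft_force": force on the tool from outside, world axes, zero at the start; "wrist_torque": the same for the moment, N m; "gripper_width": opening from 0.0 (shut) to 1.0 (fully open); "gripper_force": force on a finger pad.
Only numpy, scipy, OpenCV 4.12 (cv2) and the standard library are available. Lean on these libraries where they do the work, as an engineer would, in place of code of your own. Each camera call takes 0.05 s, during which the arm holds its last target. There are 200 camera calls.

### The job

The clear-lidded case on the worktop has two bays, each held shut by its own latch knob. Turn the latch knob of the bay with the lemon in it a quarter turn clockwise, so that its lid is released and springs up, and let go. Leave the other bay latched and the lemon where it is.

Things in the scene. Friction and masses are not known exactly. Their poses are not given: they have to be found in the camera images.
- case: wooden-framed case with clear walls, 180 (x) by 290 (y) by 120 mm high, fixed to the worktop. Origin: centre of its underside. x points from the front (deck with the two knobs, near the robot) to the hinges, y to the left seen from the robot, z up; up to 0.22 rad askew. A clear wall at y = 0 parts the left bay (y > 0) from the right bay (y < 0)
- lemon: lemon, 71 by 53 by 51 mm, lying loose in one of the two bays, seen through the clear lid; an onion (about 82 mm across, 94 mm tall) is in the other. Origin: underside of the lemon
- knob_left (a joint): left bay's latch knob: black upright bar grip 46 long, 12 wide, its sides 126 to 152 mm above the worktop, on a 36 mm steel disc; axis vertical at x -61, y +71.5 mm in the case frame. Rad: 0 = latched, bar along case x, steel tongue 10 mm over the lid's edge; grows CLOCKWISE from above to a stop at 1.571 (bar along case y); lid free at 1.1 to 1.2. Needs 0.06 N m, stays where left
- knob_right (a joint): right bay's latch knob: black upright bar grip 46 long, 12 wide, its sides 126 to 152 mm above the worktop, on a 36 mm steel disc; axis vertical at x -61, y -71.5 mm in the case frame. Rad: 0 = latched, bar along case x, steel tongue 10 mm over the lid's edge; grows CLOCKWISE from above to a stop at 1.571 (bar along case y); lid free at 1.1 to 1.2. Needs 0.06 N m, stays where left
- lid_left (a joint): left bay's lid: clear pane in aluminium frame, 126 wide, 119 mm front to back, top 120 mm above the worktop, front edge at x -37 mm in the case frame, hinged at the far edge. Rad: 0 = shut (about 0.01 when latched), grows as it opens, stop 0.55. When the tongue is clear a spring swings it up by itself in 1 to 2 s (1.5 N at the front edge) and holds it; latched, it cannot be lifted
- lid_right (a joint): right bay's lid: clear pane in aluminium frame, 126 wide, 119 mm front to back, top 120 mm above the worktop, front edge at x -37 mm in the case frame, hinged at the far edge. Rad: 0 = shut (about 0.01 when latched), grows as it opens, stop 0.55. When the tongue is clear a spring swings it up by itself in 1 to 2 s (1.5 N at the front edge) and holds it; latched, it cannot be lifted

How it is judged:
By the outcome, as a careful person would: the job done as asked, in the order asked, and still so for the second after the job is handed in, with the robot touching nothing.
It also fails if it takes over 35 s, if anything falls off the work surface, if the arm or the gripper's body presses on something with over 40 N, if the wrist force passes 120 N, or if a joint passes its speed limit or range.

## Working session

There is one attempt and no reset: what is moved stays moved. The work goes in short steps, Python scripts to look and compute and a tool call to move; the robot and the scene stay as the last step left them, time stands still between calls to the robot, and variables do not carry over. Pictures are saved under pics/ and viewed, at most 10 in all, crops included, and the job is handed in when it is done.

Besides the shell and the picture viewer there is one more tool, called after "Call:" by a JSON object that holds its "fn" and its "kwargs". carry_out: Moves the arm, as the interface text tells. Its arguments: {"type":"object","properties":{"moves":{"type":"array","items":{"type":"array","items":{"type":"number"}}},"grip_force":{"type":"number"}},"required":["moves"]}

```bash
mkdir -p pics
python3 - <<'E'
from bench import *
import cv2,pickle
for n in("scene","side"):
    d=get_image(n);cv2.imwrite(f"pics/{n}0.png",d["image"][:,:,::-1]);pickle.dump(d,open(f"{n}.pkl","wb"))
    print(n,d["fx"],d["fy"],d["cx"],d["cy"],d["pose"].round(3).tolist())
s=sense();print(s["tcp_pos"],s["eef_rot"],s["time_s"])
E
```

```text
scene 468.93984497617214 468.93984497617214 322.89597985523557 205.52839099904728 [[0.998, -0.029, 0.051, 0.525], [-0.058, -0.645, 0.762, -0.773], [0.011, -0.764, -0.645, 0.646], [0.0, 0.0, 0.0, 1.0]]
side 437.5252591621245 437.5252591621245 315.21355031465555 193.01183203721882 [[1.0, -0.016, 0.023, 0.556], [-0.027, -0.688, 0.725, -0.764], [0.004, -0.725, -0.688, 0.689], [0.0, 0.0, 0.0, 1.0]]
[ 0.16675415 -0.57584549  0.21772408] [-3.10888972e+00 -4.40946702e-01  1.52714787e-04] 0.1
```

View pics/scene0.png

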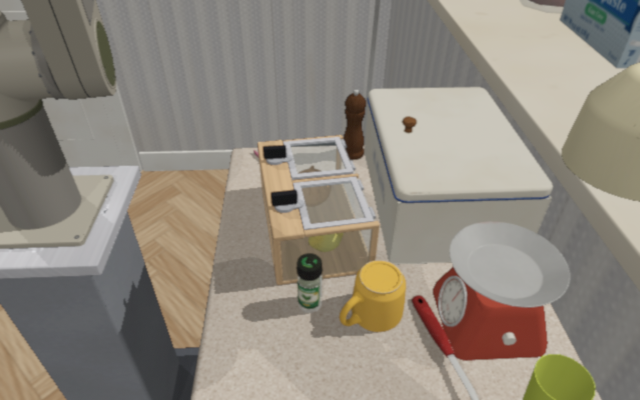

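View pics/side0.png

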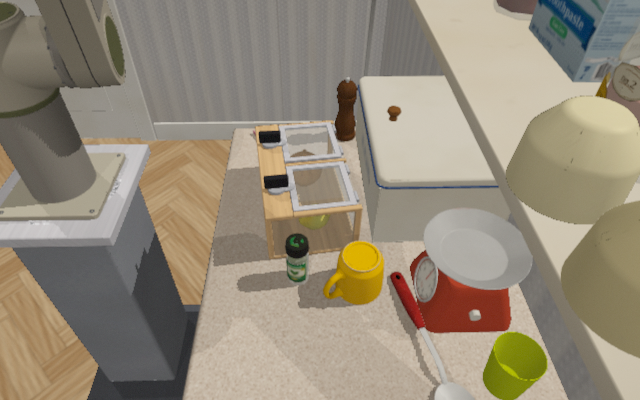

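The lemon seems to be in the near (right) bay, with the onion behind it. I'll enlarge the view to check.

Run:
```python
import cv2,numpy as np
a=cv2.imread("pics/scene0.png")[130:290,245:395];b=cv2.imread("pics/side0.png")[115:265,240:380]
cv2.imwrite("pics/c1.png",cv2.resize(a,None,fx=3.75,fy=3.75,interpolation=cv2.INTER_CUBIC))
cv2.imwrite("pics/c2.png",cv2.resize(b,None,fx=4,fy=4,interpolation=cv2.INTER_CUBIC))
```

```text
(no output)
```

View pics/c1.png

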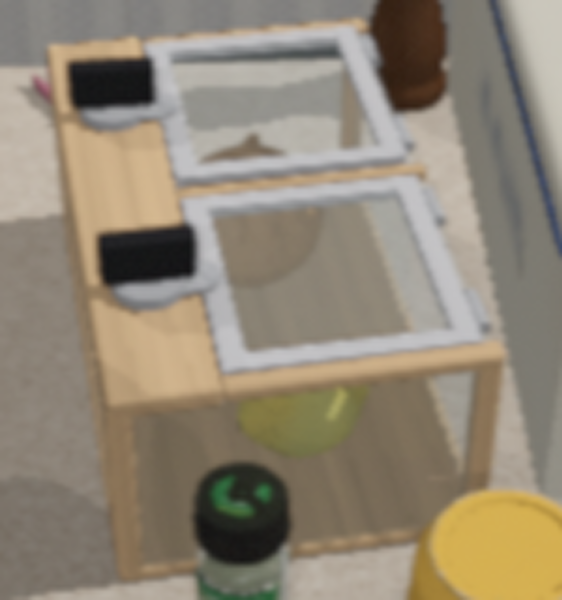

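View pics/c2.png

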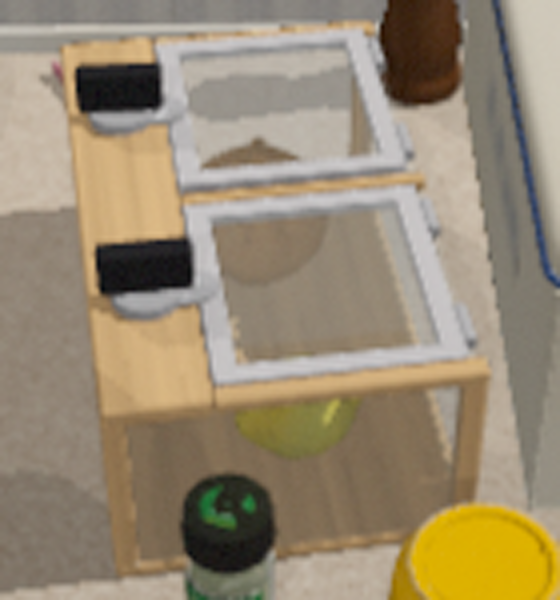

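```bash
cat > h.py <<'E'
import numpy as np,pickle
from scipy.optimize import least_squares
cams={n:pickle.load(open(n+".pkl","rb")) for n in("scene","side")}
off={"scene":(245,130,3.75),"side":(240,115,4)}
def proj(n,P):
    d=cams[n];T=np.linalg.inv(d["pose"]);p=np.atleast_2d(P)@T[:3,:3].T+T[:3,3]
    u=np.c_[d["fx"]*p[:,0]/p[:,2]+d["cx"],d["fy"]*p[:,1]/p[:,2]+d["cy"]]
    o=off[n];return (u-o[:2])*o[2]      # crop pixels
def world(q,P):
    c,s=np.cos(q[2]),np.sin(q[2]);P=np.atleast_2d(P)
    return np.c_[q[0]+c*P[:,0]-s*P[:,1],q[1]+s*P[:,0]+c*P[:,1],P[:,2]]
M=np.array([[-.09,.145,.12],[-.09,-.145,.12],[.09,-.145,.12],[-.09,-.145,0],
 [-.084,-.0715,.152],[-.038,-.0715,.152],[-.084,.0715,.152],[-.038,.0715,.152]])
pix={"scene":np.array([[50,45],[110,408],[500,350],[125,577],[100,232],[193,227],[70,62],[151,60]]),
"side":np.array([[63,44],[105,415],[488,365],[122,573],[97,242],[191,241],[77,66],[161,65]])}
def fit():
    f=lambda q:np.concatenate([((proj(n,world(q,M))-pix[n])/off[n][2]).ravel() for n in pix])
    return least_squares(f,[.5,0,0],loss="soft_l1"),f
E
python3 - <<'E'
from h import *
r,f=fit();q=r.x;print(q);print(f(q).reshape(2,-1,2).round(1).tolist())
for n in pix:
    print(n,"deck fl knobs",proj(n,world(q,[[-.061,-.0715,.152],[-.061,.0715,.152]])).round())
    for name,h,rr in(("lemon",.051,.03),("onion",.094,.041)):
        for y in(.07,-.07):
            for x in(-.0,.03):
                t=proj(n,world(q,[[x,y,.008],[x,y,.008+h/2],[x,y,.008+h]])).round().tolist();print(name,x,y,t)
for i in(.0715,-.0715):print(world(q,[[-.061,i,.139]]))
E
```

```text
[ 0.55348006 -0.07096097  0.13479495]
[[[-0.2, -0.9], [-0.3, -1.7], [3.4, 0.2], [-0.5, 2.0], [-0.1, 1.2], [2.1, -0.5], [-0.3, 0.5], [2.0, -1.3]], [[-0.9, -1.0], [-1.3, -1.1], [1.4, 0.1], [-1.0, 1.2], [-0.5, 1.3], [0.7, -1.0], [-0.7, 0.5], [0.2, -1.2]]]
scene deck fl knobs [[150. 231.]
 [114.  59.]]
lemon -0.0 0.07 [[235.0, 265.0], [234.0, 229.0], [234.0, 193.0]]
lemon 0.03 0.07 [[286.0, 259.0], [287.0, 224.0], [287.0, 187.0]]
lemon -0.0 -0.07 [[281.0, 437.0], [281.0, 401.0], [281.0, 363.0]]
lemon 0.03 -0.07 [[338.0, 429.0], [339.0, 393.0], [341.0, 356.0]]
onion -0.0 0.07 [[235.0, 265.0], [234.0, 199.0], [233.0, 129.0]]
onion 0.03 0.07 [[286.0, 259.0], [287.0, 193.0], [288.0, 123.0]]
onion -0.0 -0.07 [[281.0, 437.0], [281.0, 369.0], [282.0, 297.0]]
onion 0.03 -0.07 [[338.0, 429.0], [341.0, 362.0], [344.0, 290.0]]
side deck fl knobs [[145. 242.]
 [118.  64.]]
lemon -0.0 0.07 [[239.0, 259.0], [239.0, 226.0], [238.0, 192.0]]
lemon 0.03 0.07 [[290.0, 254.0], [290.0, 221.0], [290.0, 186.0]]
lemon -0.0 -0.07 [[276.0, 434.0], [275.0, 401.0], [275.0, 366.0]]
lemon 0.03 -0.07 [[332.0, 428.0], [333.0, 394.0], [333.0, 360.0]]
onion -0.0 0.07 [[239.0, 259.0], [238.0, 197.0], [236.0, 131.0]]
onion 0.03 0.07 [[290.0, 254.0], [290.0, 192.0], [290.0, 126.0]]
onion -0.0 -0.07 [[276.0, 434.0], [275.0, 372.0], [275.0, 304.0]]
onion 0.03 -0.07 [[332.0, 428.0], [333.0, 365.0], [335.0, 298.0]]
[[ 0.48342472 -0.00830717  0.139     ]]
[[ 0.50264208 -0.15001     0.139     ]]
```

The fitted pose puts the case at (0.553, -0.071) with a yaw of 0.135. The lemon is in the right bay: its projected position at (281..338, ~400) matches the yellow shape. The onion is in the left bay. The target is knob_right at about (0.503, -0.150). Joint 6's range means approaching with the tool half-turned, at tool yaw 187.7°.

Call:
{"fn": "carry_out", "kwargs": {"moves": [[120, 0.735, -0.526, 0, 0, 0, 0], [120, 0.735, -0.526, 0, 0, 0, 0], [120, 0.735, -0.526, 0, 0, 0, 0], [120, 0.735, -0.526, 0, 0, 0, 0], [120, 0.735, -0.526, 0, 0, 0, 0], [120, 0.735, -0.526, 0, 0, 0, 0], [120, 0.735, -0.526, 0, 0, 0, 0], [120, 0.735, -0.526, 0, 0, 0, 0], [120, 0.735, -0.526, 0, 0, 0, 0], [120, 0.735, -0.526, 0, 0, 0, 0]], "grip_force": 20}}

```text
time_s: 1.35
tcp_pos: [0.5034, -0.1489, 0.2183]
eef_rot: [-3.11, -0.441, 0.001]
ft_force: [0.8, -0.1, 0.3]
gripper_width: 0.53
gripper_force: 0.0
```

Call:
{"fn": "carry_out", "kwargs": {"moves": [[120, 0, 0, 0, 0, 0, -1], [120, 0, 0, 0, 0, 0, -1], [120, 0, 0, 0, 0, 0, -1], [120, 0, 0, 0, 0, 0, -1], [120, 0, 0, 0, 0, 0, -1], [120, 0, 0, 0, 0, 0, -1], [120, 0, 0, 0, 0, 0, -1], [120, 0, 0, 0, 0, 0, -1], [120, 0, 0, 0, 0, 0, -1], [120, 0, 0, 0, 0, 0, -1]]}}

```text
time_s: 2.6
tcp_pos: [0.5024, -0.1505, 0.2181]
eef_rot: [-2.629, -1.718, 0.001]
ft_force: [0.7, -0.3, -0.6]
gripper_width: 0.527
gripper_force: 0.0
```

Call:
{"fn": "carry_out", "kwargs": {"moves": [[120, 0, 0, 0, 0, 0, -1], [120, 0, 0, 0, 0, 0, -1], [120, 0, 0, 0, 0, 0, -1], [120, 0, 0, 0, 0, 0, -1], [120, 0, 0, 0, 0, 0, -1], [120, 0, 0, 0, 0, 0, -1], [120, 0, 0, 0, 0, 0, -1], [120, 0, 0, 0, 0, 0, -1], [120, 0, 0, 0, 0, 0, -1], [120, 0, 0, 0, 0, 0, -1]]}}

```text
time_s: 3.85
tcp_pos: [0.5024, -0.1504, 0.2181]
eef_rot: [-1.657, -2.668, 0.0]
ft_force: [0.2, 0.6, -0.4]
gripper_width: 0.527
gripper_force: 0.0
```

Call:
{"fn": "carry_out", "kwargs": {"moves": [[120, 0, 0, 0, 0, 0, -1], [120, 0, 0, 0, 0, 0, -1], [120, 0, 0, 0, 0, 0, -1], [120, 0, 0, 0, 0, 0, -1], [120, 0, 0, 0, 0, 0, -1], [120, 0, 0, 0, 0, 0, -1], [120, 0, 0, 0, 0, 0, -1], [120, 0, 0, 0, 0, 0, -1], [120, 0, 0, 0, 0, 0, -1], [120, 0, 0, 0, 0, 0, -1]]}}

```text
time_s: 5.1
tcp_pos: [0.5024, -0.1504, 0.2181]
eef_rot: [-0.374, -3.118, -0.0]
ft_force: [-0.2, 0.8, -0.2]
gripper_width: 0.525
gripper_force: 0.0
```

Call:
{"fn": "carry_out", "kwargs": {"moves": [[120, 0, 0, 0, 0, 0, -1], [120, 0, 0, 0, 0, 0, -1], [120, 0, 0, 0, 0, 0, -1], [120, 0, 0, 0, 0, 0, -1], [120, 0, 0, 0, 0, 0, -0.28], [120, 0, 0, 0, 0, 0, 0], [120, 0, 0, 0, 0, 0, 0], [120, 0, 0, 0, 0, 0, 0], [120, 0, 0, 0, 0, 0, 0], [120, 0, 0, 0, 0, 0, 0]]}}

```text
time_s: 6.35
tcp_pos: [0.5027, -0.1505, 0.2186]
eef_rot: [-0.207, 3.135, 0.0]
ft_force: [-0.3, -0.7, -0.4]
gripper_width: 0.531
gripper_force: 0.0
```

Run:
```python
from bench import *
from h import *
import cv2
from scipy.spatial.transform import Rotation as R
s=sense();d=get_image("wrist")
T=np.eye(4);T[:3,:3]=R.from_rotvec(s["eef_rot"]).as_matrix();T[:3,3]=s["tcp_pos"]
C=T@d["mount"];pickle.dump((d,C),open("wrist.pkl","wb"))
q=fit()[0].x;p=world(q,np.array([[-.084,-.0715,.152],[-.038,-.0715,.152],[-.061,-.0715,.152],[-.09,-.145,.12],[-.09,.145,.12],[-.084,.0715,.152],[-.038,.0715,.152]]))
c=(p-C[:3,3])@C[:3,:3];th=np.arctan2(np.hypot(c[:,0],c[:,1]),c[:,2]);ph=np.arctan2(c[:,1],c[:,0])
uv=np.c_[d["cx"]+d["fx"]*th*np.cos(ph),d["cy"]+d["fy"]*th*np.sin(ph)];print(uv.round(1),s["tcp_pos"],s["joints"],d["fx"],C[:3,3])
im=cv2.resize(d["image"][:,:,::-1],(800,500),interpolation=cv2.INTER_CUBIC)
cv2.imwrite("pics/w1.png",im)
```

```text
[[318.5 187.2]
 [318.7 242.2]
 [318.6 215.5]
 [235.6 173. ]
 [528.2 176.4]
 [485.4 188.3]
 [477.8 238.2]] [ 0.50271683 -0.15051888  0.21863137] [-3.88658824e-01 -7.38068319e-02  1.69628684e+00  2.77001414e-05
  1.51911088e+00 -2.09104558e+00] 309.70691628693146 [ 0.425252   -0.16120379  0.38455225]
```

View pics/w1.png

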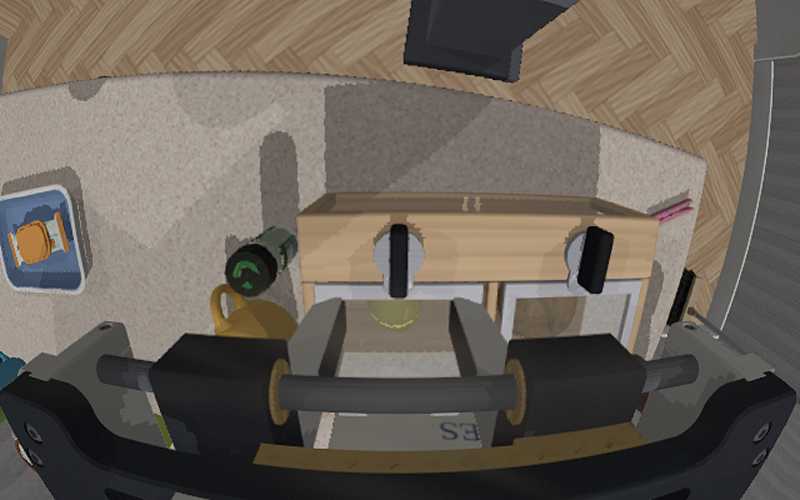

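The lemon is visible under the right lid. Its knob bar runs along display column 399, rows 225–297, a few mm nearer the robot than predicted, so I'll zoom in.

Run:
```python
import pickle,cv2
d,C=pickle.load(open("wrist.pkl","rb"))
cv2.imwrite("pics/w2.png",cv2.resize(d["image"][165:245,285:385,::-1],None,fx=7,fy=7,interpolation=cv2.INTER_CUBIC))
```

```text
(no output)
```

View pics/w2.png

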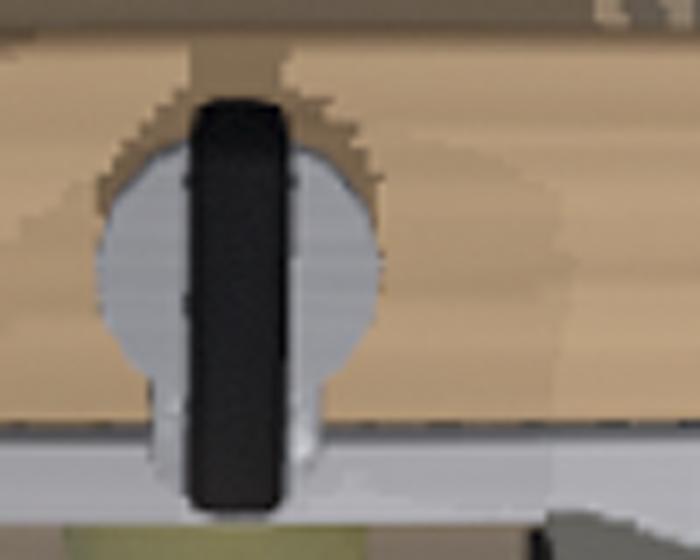

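Run:
```python
from h import *
d,C=pickle.load(open("wrist.pkl","rb"));q=fit()[0].x
def wp(p):
    c=(p-C[:3,3])@C[:3,:3];th=np.arctan2(np.hypot(c[:,0],c[:,1]),c[:,2]);ph=np.arctan2(c[:,1],c[:,0])
    return np.c_[d["cx"]+d["fx"]*th*np.cos(ph),d["cy"]+d["fy"]*th*np.sin(ph)]
cv=lambda u,v:(285+u/7,165+v/7)
P=np.array([[-.084,-.0715,.126],[-.038,-.0715,.152],[-.037,-.03,.12],[-.09,-.0715,.12],[-.061,-.0535,.126],[-.061,-.0895,.126]])
o=np.array([cv(238,98),cv(238,512),cv(420,428),cv(238,38),cv(382,270),cv(97,270)])
u=wp(world(q,P));u2=wp(world(q,P-[.003,0,0]))
print((o-u).round(1),"shift px per -3mm",(u2-u).round(2))
f=lambda e:(wp(world(q,P+[e[0],e[1],0]))-o)[[0,1,2,3],1].tolist()+(wp(world(q,P+[e[0],e[1],0]))-o)[[0,1,4,5],0].tolist()
r=least_squares(f,[0,0]);print(r.x*1000,world(q,[[-.061+r.x[0],-.0715+r.x[1],.13]]),np.round(r.fun,1))
```

```text
[[  0.6  -1.2]
 [  0.3  -4. ]
 [-18.6  -2.7]
 [  0.6  -1.6]
 [  0.5  -2.4]
 [  1.   -2.5]] shift px per -3mm [[-0.01 -3.44]
 [-0.01 -3.38]
 [ 0.15 -3.05]
 [-0.01 -3.4 ]
 [ 0.06 -3.3 ]
 [-0.07 -3.3 ]]
[-2.12980421  0.50269726] [[ 0.50046404 -0.14979808  0.13      ]] [-1.3  1.6  0.6 -0.9  0.   0.3  0.1 -0.4]
```

Call:
{"fn": "carry_out", "kwargs": {"moves": [[120, 0.035, 0.01, 0.3, 0, 0, 0], [120, 0, 0, 0.4, 0, 0, 0], [120, 0, 0, 0.4, 0, 0, 0], [120, 0, 0, 0.26, 0, 0, 0], [120, 0, 0, 0.1, 0, 0, 0], [150, 0, 0, 0, 0, 0, 0], [255, 0, 0, 0, 0, 0, 0], [255, 0, 0, 0, 0, 0, 0], [255, 0, 0, 0, 0, 0, 0], [255, 0, 0, 0, 0, 0, 0]], "grip_force": 15}}

```text
time_s: 7.65
tcp_pos: [0.5008, -0.1501, 0.1315]
eef_rot: [-0.207, 3.134, 0.0]
ft_force: [-0.6, 1.7, 2.4]
gripper_width: 0.127
gripper_force: 15.0
```

Call:
{"fn": "carry_out", "kwargs": {"moves": [[255, 0, 0, 0, 0, 0, 0.8], [255, 0, 0, 0, 0, 0, 0.8], [255, 0, 0, 0, 0, 0, 0.8], [255, 0, 0, 0, 0, 0, 0.8], [255, 0, 0, 0, 0, 0, 0.8], [255, 0, 0, 0, 0, 0, 0.8], [255, 0, 0, 0, 0, 0, 0.8], [255, 0, 0, 0, 0, 0, 0.8], [255, 0, 0, 0, 0, 0, 0.8], [255, 0, 0, 0, 0, 0, 0.8]]}}

```text
time_s: 8.9
tcp_pos: [0.5007, -0.1504, 0.1315]
eef_rot: [0.881, 3.015, -0.001]
ft_force: [-1.2, 0.3, 3.1]
gripper_width: 0.128
gripper_force: 15.0
```

Call:
{"fn": "carry_out", "kwargs": {"moves": [[255, 0, 0, 0, 0, 0, 1], [255, 0, 0, 0, 0, 0, 1], [255, 0, 0, 0, 0, 0, 1], [255, 0, 0, 0, 0, 0, 1], [255, 0, 0, 0, 0, 0, 1], [255, 0, 0, 0, 0, 0, 1], [255, 0, 0, 0, 0, 0, 1], [255, 0, 0, 0, 0, 0, 1], [255, 0, 0, 0, 0, 0, 1], [255, 0, 0, 0, 0, 0, 0.9]]}}

```text
time_s: 10.15
tcp_pos: [0.5003, -0.1508, 0.1315]
eef_rot: [2.063, 2.369, -0.002]
ft_force: [-3.7, -2.1, 4.7]
gripper_width: 0.13
gripper_force: 15.0
```

Run:
```python
from bench import *
import cv2
s=sense();print(s["ft_force"],s["wrist_torque"],s["eef_rot"])
cv2.imwrite("pics/s2.png",cv2.resize(get_image("scene")["image"][80:300,220:420,::-1],None,fx=2.7,fy=2.7))
```

```text
[-3.72149759 -2.11022398  4.65193275] [-0.23949737  0.60376573  0.12686895] [ 2.06328243e+00  2.36878752e+00 -1.63119023e-03]
```

View pics/s2.png

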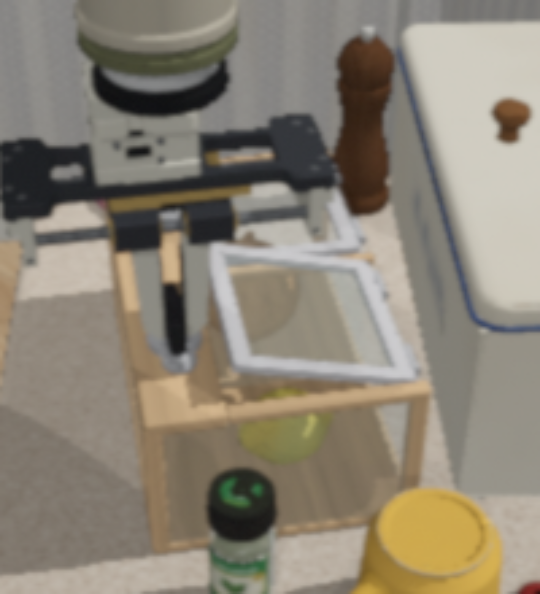

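The right lid is springing up (frame front at about (215,250)) and the knob bar is crosswise. I'll let it settle, open slightly and lift clear.

Call:
{"fn": "carry_out", "kwargs": {"moves": [[255, 0, 0, 0, 0, 0, 0], [255, 0, 0, 0, 0, 0, 0], [255, 0, 0, 0, 0, 0, 0], [255, 0, 0, 0, 0, 0, 0], [195, 0, 0, 0, 0, 0, 0], [195, 0, 0, 0, 0, 0, 0], [195, 0, 0, 0, 0, 0, 0], [195, 0, 0, -0.2, 0, 0, 0], [195, 0, 0, -0.4, 0, 0, 0], [195, 0, 0, -0.5, 0, 0, 0]]}}

```text
time_s: 11.45
tcp_pos: [0.5003, -0.1501, 0.198]
eef_rot: [-2.059, -2.372, 0.0]
ft_force: [1.0, -1.0, -0.4]
gripper_width: 0.236
gripper_force: 0.0
```

Call:
{"fn": "carry_out", "kwargs": {"moves": [[195, 0, 0, -0.5, 0, 0, 0], [195, 0, 0, -0.5, 0, 0, 0], [195, 0, 0, -0.5, 0, 0, 0], [195, 0, 0, -0.3, 0, 0, 0], [195, 0, 0, 0, 0, 0, 0], [195, 0, 0, 0, 0, 0, 0], [195, 0, 0, 0, 0, 0, 0], [195, 0, 0, 0, 0, 0, 0], [195, 0, 0, 0, 0, 0, 0], [195, 0, 0, 0, 0, 0, 0]]}}

```text
time_s: 12.7
tcp_pos: [0.5005, -0.1502, 0.3049]
eef_rot: [-2.06, -2.372, 0.0]
ft_force: [0.8, 0.4, 0.3]
gripper_width: 0.233
gripper_force: 0.0
```

Run:
```python
from bench import *
import cv2
print(sense()["ft_force"])
cv2.imwrite("pics/s3.png",cv2.resize(get_image("scene")["image"][80:300,220:420,::-1],None,fx=2.7,fy=2.7))
```

```text
[0.7761783  0.4017933  0.33985242]
```

View pics/s3.png

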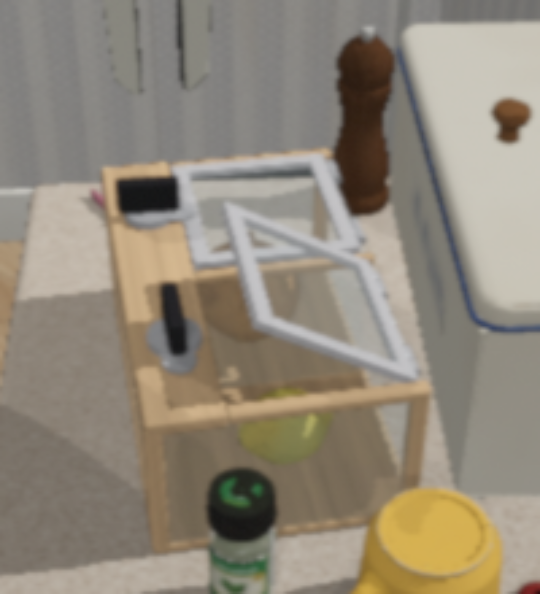

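The right lid is up, its knob bar at (174,318) is crosswise, the left bay is still latched at (148,195), and the lemon hasn't moved. The gripper is clear.

```bash
python3 -c "
from bench import *
print(sign_off())"
```

```text
the job is handed in; nothing more can be done
None
```

The lemon was in the right bay: I turned that bay's knob a quarter turn clockwise and let go, its lid sprang up, and the job is handed in with the left bay still latched and the lemon where it was.

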